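# Fold the stay and shut the specimen transport case

## Robot

A 6-joint arm with a two-finger parallel gripper is mounted at the origin on the work surface. World frame = base frame: x ahead of the robot, y to its left, z up, the work surface at z = 0. Lengths are in m, angles in rad, forces in N, time in s.
With the tool pointing down it reaches from about 0.35 to 0.925 m from the base axis. Payload 6.4 kg.
Tool frame: the origin (TCP) lies at the very end of the fingers, on their centre line; the grasp point (between the pads) lies 19 mm behind it (robot.grip_depth is the distance from the TCP to the grasp point, in m); z points along the fingers, y is the line along which they close (so a half turn about z gives the same grasp; the last joint's range is limited). The gripper opens to 94 mm and grips with 3 to 60 N. Pads are 16 mm wide; open, the fingers measure 119 mm over their backs; the gripper's body (75 mm by 177 mm) begins 78 mm behind the grasp point.
Start: joints at [-1.323, 0.245, 1.558, -0, 1.339, -0.174], TCP at [0.266, -0.593, 0.205] pointing down, gripper open.
Joint ranges: [-3.13, 3.13], [-1.02, 2.26], [0.13, 2.54], [-0.95, 4.09], [0.21, 2.88], [-2.74, 2.74]. Speed limits (rad/s): [2.57, 2.57, 3.14, 3.14, 3.14, 3.14].

## Interface

Orientations are given as a rotation vector (axis times angle).
In Python, from workcell import monitor, vision, robot gives the robot as it stands.
- The arm moves only by the shell command python3 -m jog 'ROWS' [FORCE]. ROWS is JSON, a list of rows, each a list of 3 entries, a list of its own where there are three numbers: the shift along the tool's x, y, z in mm, then the turn, a rotation vector about the tool's x, y, z in degrees, then the opening, from -1 (shut) to 1 (fully open). A call has exactly 5 rows; each row shifts and turns the commanded pose from where the row before left it, along the tool's axes as they then stand; what a row does not reach is not made up. A row lasts 1/8 s, in which the tool goes at most 62.5 mm and 10.7 degrees, less where a joint would pass 70% of its speed; a pose out of reach is approached as far as the arm can. A call with a gripper value outside its range is refused whole. The fingers move at their own pace and stop on an object; FORCE is the grip in N (left out, the last holds). Time passes only in rows, so rows that do not move let the fingers close, or fill a call up. It gives the time, the measured TCP pose, the force, the opening and the grip force at its end, in the units of the state.
- monitor.get_obs(): the state, without advancing time (a new reading comes with each control period).
- vision.grab_frame(name): name is "scene" or "top"; returns a dict with "image" (480x640x3 uint8, blue, green, red), "camera_matrix" (3x3 intrinsics, pixels), "k1" (the pictures are not rectified: a ray, as slopes to the right and down, at radius r is drawn at 1 + k1 r^2 times it, then the intrinsics apply), "view" (4x4, takes a point from world to camera coordinates). Camera axes: x right, y down, z forward; pixel columns grow to the right and rows downward; lengths in m; the calibration is good to about 2 mm. A picture is of the moment at which its call begins. There is no depth.
- robot.close_job(): hands the job in; it is judged then, once.
The state is a dict: "time_s": time; "joint_pos": joint angles; "qvel": joint speeds; "tau": joint torques, N m; "ee_pos": TCP position; "tool_rot": TCP orientation; "contact_force": force on the tool from outside, world axes, zero at the start; "ft_torque": the same for the moment, N m; "opening": opening from 0.0 (shut) to 1.0 (fully open); "finger_force": force on a finger pad.
Only numpy, scipy, OpenCV 4.12 (cv2) and the standard library are available. Lean on these libraries where they do the work, as an engineer would, in place of code of your own. Each camera call takes 0.05 s, during which the arm holds its last target. There are 200 camera calls.

## Task

The specimen case is packed and ready to go. Break the lid stay by pushing its red knee down and back towards the hinge, then lower the lid all the way shut on the case without slamming it, leaving the things that stand around it where they are.

Things in the scene. Friction and masses are not known exactly. Their poses are not given: they have to be found in the camera images.
- case: Transport case: blue box with aluminium edging, fixed on the bench, 210 mm deep (its x), 280 mm wide (its y), walls 5 mm, rim 115 mm above the bench. Origin: centre of its underside. Its x axis points from the front (latches, handle) to the hinge side, z up. Tubes fill it from y = -62 to 118 mm, ending 15 mm below the rim; the strip along its -y wall, where the stay folds down, is empty.
- lid (a joint): Lid hinge, rad: 0 = open, 75 degrees up from shut, on its straight stay; grows as the lid comes down; 1.309 = fully shut (end stop). Hinge and stay pivots are stiff: with the stay broken the lid stays where it is left and must be pushed down, with up to about 8 N near its free edge (the heaviest sink the last 20 mm by themselves). With the stay locked it cannot be lowered. Lid mass 0.3 to 0.55 kg.
- stay_knee (a joint): Knee of the folding stay, rad: 0 = locked, 5 degrees past straight to the front, against its stop; grows as the knee folds down and back towards the hinge; over its dead centre past 0.09, plainly broken past 0.4, about 2.7 with the lid shut. Stiff: it stays where it is left; folding it takes about 3 to 8 N at the knuckle.
- knuckle (a point): Centre of the red knuckle on the stay's knee, the part to push: a cylinder 18 mm thick, 34 mm long, along the case's y. With the lid open: x = 27, y = -109, z = 161 mm in the case's frame, 46 mm above the rim, on the lid's inner side. Pushed, it swings on an 86 mm radius about the stay's lower pivot, first down and back at about 45 degrees, then steeply down into the case.
- stay_lower: Lower bar of the stay, near the case's -y wall: flat steel, 14 mm wide, 86 mm between pivots; an equal upper bar runs from the knee to the lid, 105 mm from the hinge. Origin: the lower pivot, at x = -30, y = -118, z = 97 mm in the case's frame; its z axis runs along the bar to the knee.
- lid_edge (a point): Middle of the lid's free edge, on its outer face. The lid is a blue shell 280 mm wide, 210 mm from hinge line to free edge, its outer face 30 mm off the hinge line's plane. This point stands 326 mm above the bench with the lid open; at x = -105, z = 145 mm in the case's frame when shut. Its x axis points along the lid to the hinge, z out of the outer face.
- lid_hinge (a point): Middle of the lid's hinge line, at x = 105, y = 0, z = 115 mm in the case's frame; the line runs along the case's y.
- tube_rack: Bystander: white wire rack with blue-capped tubes, 75 x 190 mm, 106 mm high. Origin: centre of its underside.
- tube_block: Bystander: white block 100 x 100 x 60 mm with nine dark holes in its top. Origin: centre of its underside.
- tip_box: Bystander: grey box with a turquoise lid, 120 x 85 x 80 mm. Origin: centre of its underside.
- jar: Bystander: amber glass jar with a white cap, 84 mm in diameter, 130 mm high. Origin: centre of its underside.

How it is judged:
By the outcome, as a careful person would: the job done as asked, in the order asked, and still so for the second after the job is handed in, with the robot touching nothing.
It also fails if it takes over 50 s, if anything falls off the work surface, if the arm or the gripper's body presses on something with over 40 N, if the wrist force passes 120 N, or if a joint passes its speed limit or range.

## Working session

There is one attempt and no reset: what is moved stays moved. The work goes in short steps, Python scripts to look and compute and a shell command to move; the robot and the scene stay as the last step left them, time stands still between calls to the robot, and variables do not carry over. Pictures are saved under pics/ and viewed, at most 10 in all, crops included, and the job is handed in when it is done.

```bash
mkdir -p pics
cat > h.py <<'E'
import numpy as np, cv2
from workcell import monitor, vision, robot
from scipy.spatial.transform import Rotation as R
def ray(f,u,v):
    K=np.array(f["camera_matrix"]);k=f["k1"]
    p=cv2.undistortPoints(np.array([[[u,v]]],float),K,np.array([k,0,0,0.]))[0,0]
    V=np.array(f["view"]);Rm=V[:3,:3];c=-Rm.T@V[:3,3]
    return c,Rm.T@np.array([p[0],p[1],1])
def onz(f,u,v,z):
    c,d=ray(f,u,v);return c+d*(z-c[2])/d[2]
def two(f,a,g,b):
    c1,d1=ray(f,*a);c2,d2=ray(g,*b)
    s=np.linalg.lstsq(np.c_[d1,-d2],c2-c1,rcond=None)[0]
    p,q=c1+s[0]*d1,c2+s[1]*d2
    return (p+q)/2,np.linalg.norm(p-q)
E
python3 - <<'E'
from h import *
import pickle
F={}
for n in("scene","top"):
    f=vision.grab_frame(n);F[n]=f;cv2.imwrite(f"pics/{n}0.png",f["image"])
    c,_=ray(f,320,240);print(n,c)
pickle.dump(F,open("f0.pkl","wb"))
print(monitor.get_obs())
E
```

```text
scene [1.19369177 0.24715786 1.04898786]
top [0.41701554 0.02133479 1.60618102]
{'time_s': 0.1, 'joint_pos': array([-1.32308008e+00,  2.45768639e-01,  1.55879771e+00,  3.34180823e-07,
        1.33867283e+00, -1.74116453e-01]), 'qvel': array([-0.00183974, -0.00147517, -0.00171662, -0.00130178, -0.00034342,
       -0.00198118]), 'tau': array([-2.32313341e-04, -4.16917241e+01, -3.15525305e+01,  6.86526974e-02,
        3.09532019e-02, -4.83309043e-05]), 'ee_pos': array([ 0.26600418, -0.59253621,  0.20449067]), 'tool_rot': array([-3.07036439e+00, -6.57366775e-01,  9.45964124e-05]), 'contact_force': array([ 0.28007568, -0.17864975,  0.67775752]), 'ft_torque': array([-0.02347803, -0.01984189,  0.05349809]), 'finger_force': 0.0, 'opening': 1.0006522262459245}
```

View pics/scene0.png

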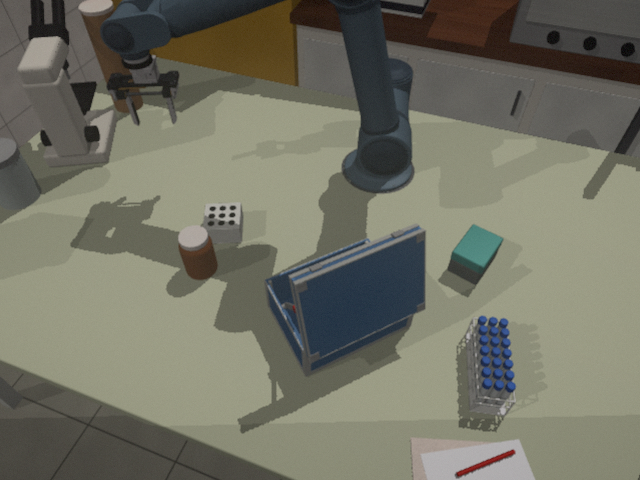

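View pics/top0.png

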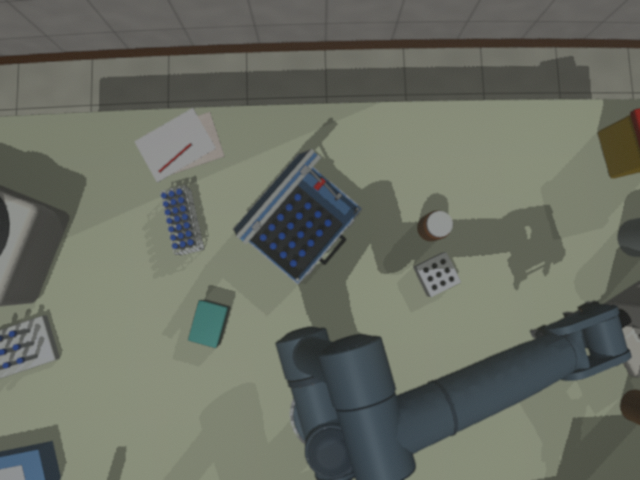

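The scene view shows the lid's back, with the jar at (198,252) and the block at (223,222). The top view shows the open case centred near (300,225), its handle at (335,248), the hinge along (238,232)-(315,155) and the red knuckle at (320,185).

Run:
```python
from h import *
import pickle
F=pickle.load(open("f0.pkl","rb"))
im=F["top"]["image"][130:300,215:385]
cv2.imwrite("pics/crop0.png",cv2.resize(im,None,fx=3.5,fy=3.5,interpolation=cv2.INTER_CUBIC))
b,g,r=[F["top"]["image"][...,i].astype(int) for i in range(3)]
m=((r>90)&(r>1.8*b)&(r>1.8*g)).astype(np.uint8)
n,l,s,c=cv2.connectedComponentsWithStats(m)
for i in range(1,n):
    if s[i,4]>8: print(s[i],c[i],onz(F["top"],*c[i],.165))
```

```text
[635 109   5  19  62] [637.56451613 115.77419355] [ 0.8447522  -0.91513512  0.165     ]
[179 145  11  10  12] [184.16666667 149.16666667] [0.77527699 0.38337398 0.165     ]
[315 179  10  10  49] [319.26530612 183.95918367] [0.6660293  0.01054981 0.165     ]
```

View pics/crop0.png

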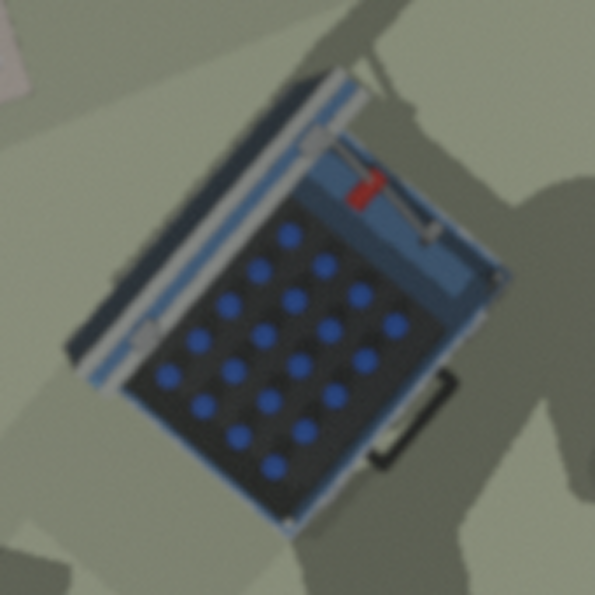

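Crop: the front rim corners are at full-image (297.6,282) and (358.7,208.6), and the knuckle is at (319.3,184).

```bash
cat >> h.py <<'E'
import json,os
if os.path.exists("case.json"): C=json.load(open("case.json"))
def world(x,y,z):
    c,s=np.cos(C["yaw"]),np.sin(C["yaw"]);x,y=x/1e3,y/1e3
    return np.array([C["o"][0]+c*x-s*y,C["o"][1]+s*x+c*y,z/1e3])
def tocase(p):
    c,s=np.cos(C["yaw"]),np.sin(C["yaw"]);d=np.array(p)[:2]-C["o"]
    return np.array([c*d[0]+s*d[1],-s*d[0]+c*d[1],p[2]])*1e3
def ori(t): # tool tilted t deg: z down and towards case +x, tool x ~ case x
    return R.from_euler("z",C["yaw"])*R.from_euler("x",180,degrees=True)*R.from_euler("y",t,degrees=True)
def go(x,y,z,t):
    o=monitor.get_obs();r=R.from_rotvec(o["tool_rot"])
    print("at case",tocase(o["ee_pos"]).round(1),"toolz",r.apply([0,0,1]).round(2))
    print("shift tool mm",(r.inv().apply(world(x,y,z)-o["ee_pos"])*1e3).round(1),"turn deg",(r.inv()*ori(t)).as_rotvec(degrees=True).round(1),"F",o["contact_force"].round(1))
E
python3 - <<'E'
import pickle
from h import *
F=pickle.load(open("f0.pkl","rb"));t=F["top"]
a=onz(t,297.6,282,.115);b=onz(t,358.7,208.6,.115)  # (-105,140),(-105,-140)
print(a,b,np.linalg.norm(a-b))
y=(a-b)[:2];y/=np.linalg.norm(y);yaw=np.arctan2(-y[0],y[1])
x=np.array([np.cos(yaw),np.sin(yaw)])
o=((a+b)/2)[:2]+.105*x
json.dump({"o":list(o),"yaw":yaw},open("case.json","w"));print(o,np.degrees(yaw))
import h;h.C={"o":o,"yaw":yaw}
print("knuckle case",tocase(onz(t,319.3,184,.165)))
print("expect z dir",ori(40).apply([0,0,1]),"x",ori(40).apply([1,0,0]))
for n,uv,z in(("jar",(437,225),.13),("block",(438,275),.06),("tip",(208,323),.08)):print(n,tocase(onz(t,*uv,z)))
go(-10,-105,300,0)
E
```

```text
[0.39861026 0.07886152 0.115     ] [ 0.60095628 -0.099603    0.115     ] 0.26980270531244455
[0.56923689 0.06837692] 48.588448714219915
knuckle case [  20.50959116 -110.81644783  165.        ]
expect z dir [ 0.42518027  0.48207639 -0.76604444] x [0.50671012 0.57451627 0.64278761]
jar [-304.16855676 -238.29256845  130.        ]
block [-406.62698025 -141.02561808   60.        ]
tip [ 17.80144947 391.07306886  80.        ]
at case [-696.2 -209.8  204.5] toolz [-0.  0. -1.]
shift tool mm [ 581.6 -379.2  -94.7] turn deg [ -0.1  -0.  -24.4] F [ 0.3 -0.2  0.7]
```

```bash
python3 - <<'E'
import json,numpy as np
C=json.load(open("case.json"));C["o"]=list(np.array(C["o"])-.004*np.array([np.cos(C["yaw"]),np.sin(C["yaw"])]));json.dump(C,open("case.json","w"))
E
python3 -m jog '[[[20,-10,-50],[0,0,0],-1],[[45,-30,-40],[0,0,-5],-1],[[45,-30,-5],[0,0,-5],-1],[[45,-30,0],[0,0,-5],-1],[[45,-30,0],[0,0,-5],-1]]'
python3 -c "from h import *;go(-10,-105,300,0)"
```

```text
time_s: 0.72
ee_pos: [0.3684, -0.3815, 0.2972]
tool_rot: [-2.909, -1.185, -0.0]
contact_force: [0.2, 1.1, -0.7]
opening: 0.503
finger_force: 0.0
at case [-466.2 -147.   297.2] toolz [-0.  0. -1.]
shift tool mm [451.8 -75.7  -2.6] turn deg [-0.  -0.  -4.3] F [ 0.2  1.1 -0.7]
```

```bash
python3 -m jog '[[[55,-13,0],[0,0,-4.3],-1],[[60,-9,0],[0,0,0],-1],[[60,-9,0],[0,0,0],-1],[[60,-9,0],[0,0,0],-1],[[50,-9,0],[0,0,0],-1]]'
python3 -m jog '[[[40,0,0],[0,10,0],-1],[[20,0,0],[0,10,0],-1],[[0,0,0],[0,10,0],-1],[[0,0,0],[0,10,0],-1],[[0,0,0],[0,0,0],-1]]'
python3 -c "from h import *;go(-18,-105,214,40)"
```

```text
time_s: 1.35
ee_pos: [0.5246, -0.1374, 0.2972]
tool_rot: [-2.864, -1.291, 0.001]
contact_force: [0.4, -0.0, -0.3]
opening: 0.007
finger_force: 0.0
time_s: 1.98
ee_pos: [0.5619, -0.0958, 0.2985]
tool_rot: [-2.477, -1.107, -0.896]
contact_force: [0.4, 0.7, 0.2]
opening: 0.003
finger_force: 0.0
at case [-124.  -103.2  298.5] toolz [ 0.42  0.48 -0.77]
shift tool mm [ 27.1   1.7 132.8] turn deg [-0.   0.1 -0.4] F [0.4 0.7 0.2]
```

```bash
python3 -m jog '[[[10,0,30],[0,0,0],-1],[[10,2,35],[0,0,0],-1],[[7,0,35],[0,0,0],-1],[[0,0,20],[0,0,0],-1],[[0,0,10],[0,0,0],-1]]'
python3 - <<'E'
from h import *
go(21,-106,168,40)
f=vision.grab_frame("top")
cv2.imwrite("pics/c1.png",cv2.resize(f["image"][130:300,215:385],None,fx=3.5,fy=3.5,interpolation=cv2.INTER_CUBIC))
E
```

```text
time_s: 2.6
ee_pos: [0.6344, -0.0173, 0.2183]
tool_rot: [-2.474, -1.116, -0.899]
contact_force: [-1.4, -0.0, 0.2]
opening: 0.006
finger_force: 0.0
at case [ -17.1 -105.5  218.3] toolz [ 0.42  0.48 -0.77]
shift tool mm [-3.   0.5 63. ] turn deg [ 0.   0.1 -0. ] F [-1.4 -0.   0.2]
```

View pics/c1.png

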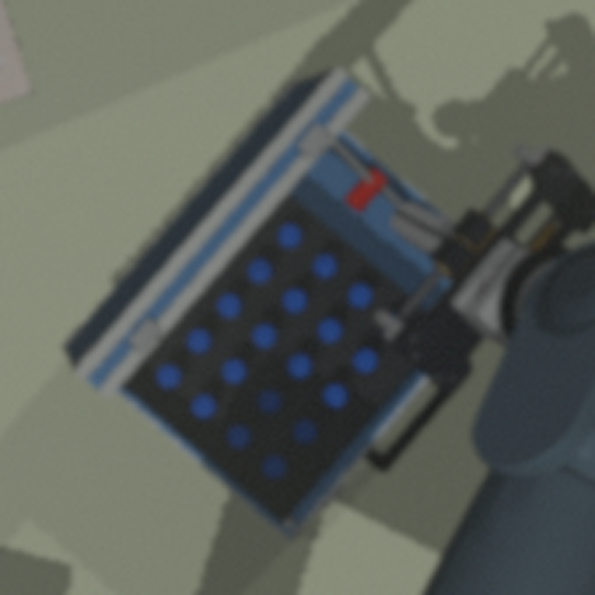

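The fingertip (crop ~(405,218)) lines up with the red knuckle (367,190) along the push direction.

```bash
python3 -m jog '[[[-2,0,15],[0,0,0],-1],[[0,0,15],[0,0,0],-1],[[0,0,12],[0,0,0],-1],[[0,0,8],[0,0,0],-1],[[0,0,4],[0,0,0],-1]]'
python3 -c "from h import *;go(43,-106,138,40)"
```

```text
time_s: 3.28
ee_pos: [0.6563, 0.0069, 0.1758]
tool_rot: [-2.475, -1.114, -0.9]
contact_force: [-0.5, 0.1, -0.2]
opening: 0.006
finger_force: 0.0
at case [  15.5 -105.9  175.8] toolz [ 0.43  0.48 -0.77]
shift tool mm [-3.2  0.1 46.6] turn deg [ 0.1  0.  -0.1] F [-0.5  0.1 -0.2]
```

```bash
python3 -m jog '[[[0,0,8],[0,0,0],-1],[[0,0,8],[0,0,0],-1],[[-1,0,8],[0,0,0],-1],[[-1,0,6],[0,0,0],-1],[[0,0,0],[0,0,0],-1]]'
python3 -c "from h import *;go(43,-106,138,40)"
```

```text
time_s: 3.9
ee_pos: [0.6681, 0.0199, 0.1516]
tool_rot: [-2.475, -1.114, -0.901]
contact_force: [0.3, -1.6, 0.9]
opening: 0.003
finger_force: 0.4
at case [  33.  -106.2  151.6] toolz [ 0.43  0.48 -0.77]
shift tool mm [-1.1 -0.2 16.8] turn deg [ 0.1  0.  -0.1] F [ 0.3 -1.6  0.9]
```

```bash
python3 -m jog '[[[0,0,5],[0,0,0],-1],[[0,0,5],[0,0,0],-1],[[-1,0,5],[0,0,0],-1],[[-1,0,5],[0,0,0],-1],[[0,0,5],[0,0,0],-1]]'
python3 - <<'E'
from h import *
go(43,-106,138,40)
f=vision.grab_frame("top")
cv2.imwrite("pics/c2.png",cv2.resize(f["image"][130:300,215:385],None,fx=3.5,fy=3.5,interpolation=cv2.INTER_CUBIC))
E
```

```text
time_s: 4.53
ee_pos: [0.6747, 0.0273, 0.1286]
tool_rot: [-2.481, -1.119, -0.89]
contact_force: [-25.2, -23.3, 8.4]
opening: 0.003
finger_force: 19.3
at case [  43.  -106.3  128.6] toolz [ 0.42  0.48 -0.77]
shift tool mm [ 6.  -0.3 -7.3] turn deg [ 0.1  0.6 -0. ] F [-25.2 -23.3   8.4]
```

View pics/c2.png

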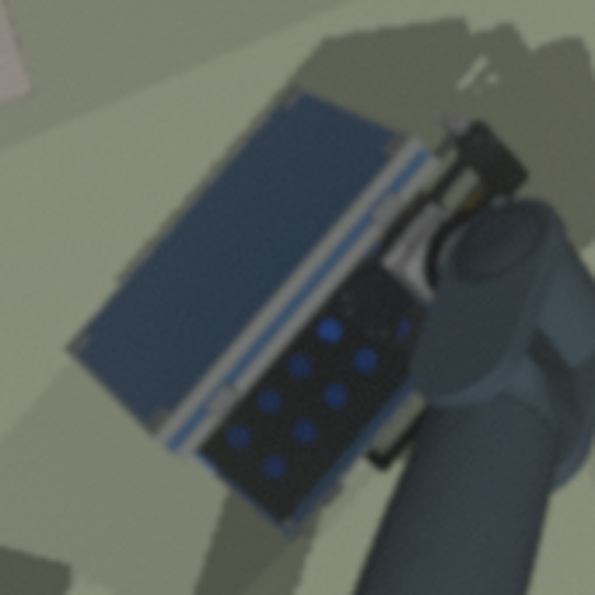

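The stay is plainly broken: the lid has dropped to about 50° and its edge (crop ~(400,200)) leans on the gripper body. I back out away from the lid.

```bash
python3 -m jog '[[[-12,0,-10],[0,0,0],-1],[[-15,0,-25],[0,0,0],-1],[[-10,0,-40],[0,0,0],-1],[[0,0,-40],[0,0,0],-1],[[0,0,-40],[0,0,0],-1]]'
python3 - <<'E'
from h import *
go(-100,0,420,0)
E
```

```text
time_s: 5.2
ee_pos: [0.5916, -0.0651, 0.2269]
tool_rot: [-2.474, -1.113, -0.9]
contact_force: [0.1, -0.7, -0.7]
opening: 0.007
finger_force: 0.0
at case [ -81.3 -105.1  226.9] toolz [ 0.43  0.48 -0.77]
shift tool mm [ 109.6 -105.3 -160. ] turn deg [ -0.  -40.   -0.1] F [ 0.1 -0.7 -0.7]
```

```bash
python3 -m jog '[[[0,0,-60],[0,-10,0],-1],[[0,0,-60],[0,-10,0],-1],[[0,-40,-50],[0,-10,0],-1],[[0,-40,-20],[0,-10,0],-1],[[0,-20,0],[0,0,0],-1]]'
cat > lid.py <<'E'
from h import *
from scipy.optimize import brentq
def lid(f,u,v):
    def g(a):
        z=115+210*np.sin(a)+30*np.cos(a); return tocase(onz(f,u,v,z/1e3))[0]-(105-210*np.cos(a)+30*np.sin(a))
    a=np.radians(np.arange(-10,86,5));v=[g(x) for x in a]
    return [np.degrees(brentq(g,a[i],a[i+1])).round(1) for i in range(len(a)-1) if v[i]*v[i+1]<0]
E
python3 - <<'E'
from lid import *
import pickle
f=vision.grab_frame("top");t=pickle.load(open("f0.pkl","rb"))["top"]
for u,v in((160,428),(400,143)):print(lid(t,u/3.5+215,v/3.5+130))
cv2.imwrite("pics/c3.png",cv2.resize(f["image"][130:300,215:385],None,fx=3.5,fy=3.5,interpolation=cv2.INTER_CUBIC))
go(0,0,400,0)
E
```

```text
time_s: 5.82
ee_pos: [0.4599, -0.0635, 0.3927]
tool_rot: [2.859, 1.294, 0.004]
contact_force: [0.4, 0.6, -0.5]
opening: 0.004
finger_force: 0.0Traceback (most recent call last):
  File "<stdin>", line 4, in <module>
  File "lid.py", line 7, in lid
    return [np.degrees(brentq(g,a[i],a[i+1])).round(1) for i in range(len(a)-1) if v[i]*v[i+1]<0]
                       ~~~~~~^^^^^^^^^^^^^^^
    r = _zeros._brentq(f, a, b, xtol, rtol, maxiter, args, full_output, disp)
    fx = f(x, *args)
  File "lid.py", line 5, in g
    z=115+210*np.sin(a)+30*np.cos(a); return tocase(onz(f,u,v,z/1e3))[0]-(105-210*np.cos(a)+30*np.sin(a))
                                                    ~~~^^^^^^^^^^^^^
  File "h.py", line 10, in onz
    c,d=ray(f,u,v);return c+d*(z-c[2])/d[2]
        ~~~^^^^^^^
  File "h.py", line 6, in ray
    p=cv2.undistortPoints(np.array([[[u,v]]],float),K,np.array([k,0,0,0.]))[0,0]
                          ~~~~~~~~^^^^^^^^^^^^^^^^^
ValueError: setting an array element with a sequence. The requested array has an inhomogeneous shape after 3 dimensions. The detected shape was (1, 1, 2) + inhomogeneous part.
```

```bash
sed -i 's/;v=\[g(x) for x in a\]/;w=[g(x) for x in a]/;s/v\[i\]\*v\[i+1\]/w[i]*w[i+1]/' lid.py
python3 - <<'E'
from lid import *
import pickle
f=vision.grab_frame("top");t=pickle.load(open("f0.pkl","rb"))["top"]
for u,v in((160,428),(400,143)):print(lid(t,u/3.5+215,v/3.5+130))
cv2.imwrite("pics/c3.png",cv2.resize(f["image"][130:300,215:385],None,fx=3.5,fy=3.5,interpolation=cv2.INTER_CUBIC))
go(0,0,400,0)
E
```

```text
[np.float64(55.7)]
[np.float64(55.7)]
at case [-168.2   -5.   390.5] toolz [ 0.  0. -1.]
shift tool mm [168.2  -4.9  -9.3] turn deg [ 0.1 -0.1  0. ] F [ 0.3 -0.1 -1.7]
```

View pics/c3.png

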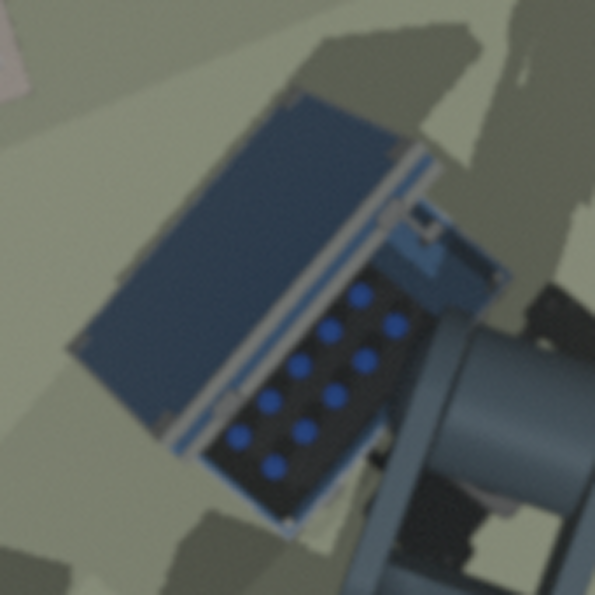

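```bash
python3 -m jog '[[[50,0,-10],[0,0,0],-1],[[55,0,-5],[0,0,0],-1],[[55,-5,0],[0,0,0],-1],[[55,0,0],[0,0,0],-1],[[30,0,0],[0,0,0],-1]]'
python3 -m jog '[[[0,0,35],[0,0,0],-1],[[0,0,40],[0,0,0],-1],[[0,0,25],[0,0,0],-1],[[-15,0,0],[0,0,0],-1],[[-10,0,0],[0,0,0],-1]]'
python3 -c "from h import *;go(29,0,288,0)"
```

```text
time_s: 6.55
ee_pos: [0.6198, 0.1222, 0.4026]
tool_rot: [-2.863, -1.29, 0.004]
contact_force: [0.2, 0.4, -0.4]
opening: 0.005
finger_force: 0.0
time_s: 7.18
ee_pos: [0.6018, 0.101, 0.3058]
tool_rot: [2.865, 1.288, 0.001]
contact_force: [0.1, 0.6, -0.1]
opening: 0.004
finger_force: 0.0
at case [ 50.   -2.9 305.8] toolz [ 0. -0. -1.]
shift tool mm [-21.   -2.8  17.7] turn deg [ 0.  -0.  -0.2] F [ 0.1  0.6 -0.1]
```

```bash
python3 -m jog '[[[-10,0,8],[0,0,0],-1],[[-11,0,9],[0,0,0],-1],[[-10,0,6],[0,0,0],-1],[[-10,0,7],[0,0,0],-1],[[-10,0,7],[0,0,0],-1]]'
python3 -c "from h import *;go(0,0,270.6,0)"
python3 -m jog '[[[-9,0,7],[0,0,0],-1],[[-9,0,7],[0,0,0],-1],[[-9,0,8],[0,0,0],-1],[[-8,0,8],[0,0,0],-1],[[-8,0,8],[0,0,0],-1]]'
python3 -c "from h import *;go(-36.5,0,236,0)"
```

```text
time_s: 7.8
ee_pos: [0.5679, 0.0637, 0.2683]
tool_rot: [2.864, 1.289, 0.002]
contact_force: [-0.4, 1.3, 3.6]
opening: 0.003
finger_force: 1.7
at case [ -0.4  -2.1 268.3] toolz [ 0. -0. -1.]
shift tool mm [ 0.4 -2.1 -2.3] turn deg [ 0.1 -0.  -0.1] F [-0.4  1.3  3.6]
time_s: 8.43
ee_pos: [0.5391, 0.0316, 0.2291]
tool_rot: [-2.864, -1.289, 0.0]
contact_force: [1.9, 2.0, 1.1]
opening: 0.006
finger_force: 1.0
at case [-43.5  -1.7 229.1] toolz [-0.  0. -1.]
shift tool mm [ 7.  -1.7 -6.9] turn deg [-0.   0.  -0.1] F [1.9 2.  1.1]
```

```bash
python3 -m jog '[[[-5,0,8],[0,0,0],-1],[[-4,0,8],[0,0,0],-1],[[-4,0,8],[0,0,0],-1],[[-3,0,7],[0,0,0],-1],[[-2,0,7],[0,0,0],-1]]'
python3 -m jog '[[[-2,0,6],[0,0,0],-1],[[-2,0,5],[0,0,0],-1],[[-1,0,5],[0,0,0],-1],[[-1,0,5],[0,0,0],-1],[[-1,0,4],[0,0,0],-1]]'
python3 -c "from h import *;go(-75,0,161,0)"
```

```text
time_s: 9.05
ee_pos: [0.5275, 0.0182, 0.1915]
tool_rot: [2.865, 1.289, -0.0]
contact_force: [-1.0, -1.1, 2.7]
opening: 0.005
finger_force: 1.0
time_s: 9.68
ee_pos: [0.5229, 0.0131, 0.1666]
tool_rot: [-2.865, -1.29, 0.0]
contact_force: [-0.5, -1.3, 2.2]
opening: 0.005
finger_force: 0.8
at case [-68.1  -1.8 166.6] toolz [-0. -0. -1.]
shift tool mm [-6.9 -1.7  5.6] turn deg [-0.   0.  -0.1] F [-0.5 -1.3  2.2]
```

```bash
python3 -m jog '[[[-1,0,3],[0,0,0],-1],[[-1,0,3],[0,0,0],-1],[[0,0,3],[0,0,0],-1],[[0,0,3],[0,0,0],-1],[[0,0,3],[0,0,0],-1]]'
python3 -c "from h import *;go(-75,0,145,0)"
python3 -m jog '[[[0,0,2],[0,0,0],-1],[[0,0,2],[0,0,0],-1],[[0,0,2],[0,0,0],-1],[[0,0,1],[0,0,0],-1],[[0,0,1],[0,0,0],-1]]'
python3 -c "from h import *;go(-75,0,145,0)"
```

```text
time_s: 10.3
ee_pos: [0.5216, 0.0116, 0.1517]
tool_rot: [2.865, 1.289, -0.0]
contact_force: [-0.6, -0.4, 2.5]
opening: 0.005
finger_force: 0.8
at case [-70.1  -1.8 151.7] toolz [-0. -0. -1.]
shift tool mm [-4.9 -1.8  6.7] turn deg [ 0.   0.  -0.1] F [-0.6 -0.4  2.5]
time_s: 10.92
ee_pos: [0.5217, 0.0117, 0.1452]
tool_rot: [-2.865, -1.29, 0.001]
contact_force: [-5.7, -0.2, 12.5]
opening: 0.005
finger_force: 6.1
at case [-70.   -1.8 145.2] toolz [-0. -0. -1.]
shift tool mm [-5.  -1.8  0.2] turn deg [-0.   0.  -0.1] F [-5.7 -0.2 12.5]
```

```bash
python3 -m jog '[[[0,0,0.5],[0,0,0],-1],[[0,0,0.5],[0,0,0],-1],[[0,0,0],[0,0,0],-1],[[0,0,0],[0,0,0],-1],[[0,0,0],[0,0,0],-1]]'
python3 -m jog '[[[0,0,-10],[0,0,0],-1],[[0,0,-30],[0,0,0],-1],[[0,0,-50],[0,0,0],-1],[[-30,0,-40],[0,0,0],-1],[[-40,0,-20],[0,0,0],-1]]'
python3 -m jog '[[[-60,0,0],[0,0,0],-1],[[-60,30,0],[0,0,0],-1],[[-50,30,0],[0,0,0],-1],[[-20,20,0],[0,0,0],-1],[[0,0,0],[0,0,0],-1]]'
python3 - <<'E'
from lid import *
for n in("scene","top"):
    f=vision.grab_frame(n);cv2.imwrite(f"pics/{n}9.png",f["image"])
E
```

```text
time_s: 11.55
ee_pos: [0.5217, 0.0117, 0.1451]
tool_rot: [-2.864, -1.29, 0.001]
contact_force: [-7.1, -0.2, 13.4]
opening: 0.001
finger_force: 6.9
time_s: 12.18
ee_pos: [0.4758, -0.041, 0.2957]
tool_rot: [2.861, 1.291, 0.005]
contact_force: [1.0, -0.8, 0.6]
opening: 0.004
finger_force: 0.0
time_s: 12.8
ee_pos: [0.41, -0.2328, 0.2926]
tool_rot: [-2.866, -1.285, -0.0]
contact_force: [-0.3, 0.5, -0.7]
opening: 0.003
finger_force: 0.0
```

View pics/scene9.png

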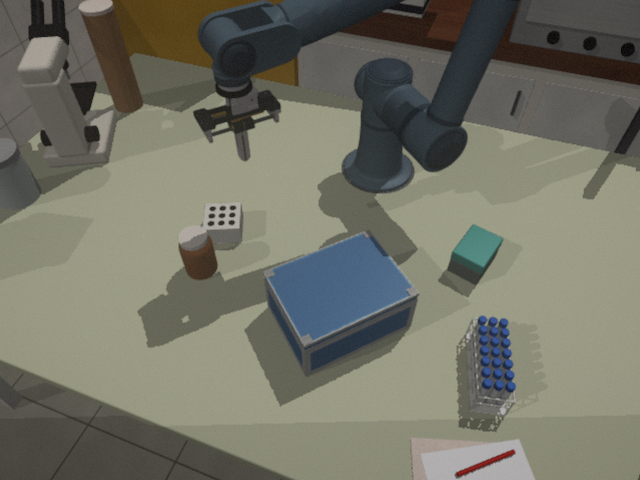

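View pics/top9.png

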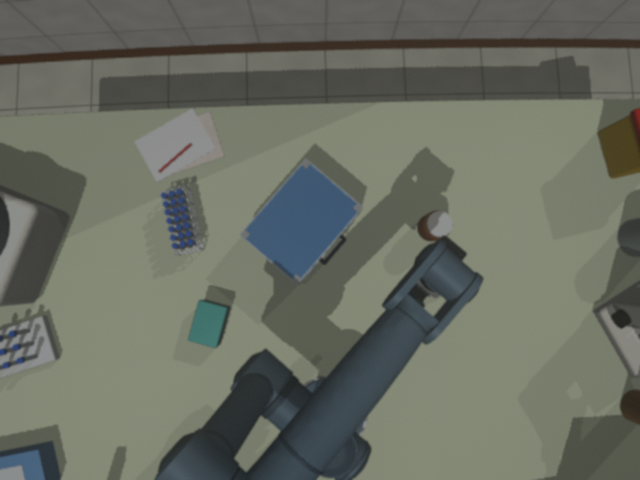

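Both views show the lid flat on the case (top view, around (302,220)). The jar (198,252), block (223,222), tip box (476,252) and rack (493,360) in the scene view have not moved, and the arm is clear.

```bash
python3 -c "from workcell import robot;print(robot.close_job())"
```

```text
the job is handed in; nothing more can be done
None
```

The stay is broken, the lid was lowered gently and is fully shut, nothing around the case moved, and the job is handed in; as the stay gave way, the lid briefly leaned on the gripper body with about 35 N, under the 40 N limit.

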